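# Batch change-over at the miniature painter's desk

## Task

Change the batch over: push the blue carriage box along its rails fully home under the spout, lift the drying tray by its bar so that all the painted beads run into the box, let the tray back down and draw the box fully out again with the beads in it. Also load every bare white plinth lying on the desk flat into the open upper end of the chute and push it down the slope, so that in the end they rest in one row without gaps against the red stop (this may be done before or after the beads). Leave the paint pots and the brush where they are.

Things in the scene. Friction and masses are not known exactly. Their poses are not given: they have to be found in the camera images.
- channel: sloped chute: aluminium channel falling 14 degrees away from the robot, 260 mm long, 43 mm wide inside, walls 4 mm thick. Origin: on the floor's centre line at the uphill face of the red escapement stop (28 mm high) closing the lower end, 24 mm above the table. x points downhill along the floor, z square off it, y across. Too rough for plinths to slide by themselves: they stay where left.
- chute_load (a point): the chute's loading place, on the channel floor at x = -210 mm (axes as the channel's). From x = -155 to -260 mm the chute is open above and at its upper end, with side walls 14 mm high
- chute_slot (a point): the chute's covered part, on the floor at x = -77 mm (axes as the channel's). From x = 0 to -155 mm the walls are 33 mm high; blue lips, 30 to 33 mm above the floor, reach in 6 mm from each wall and leave a slot 31 mm wide: a plinth cannot go in from above, but fingers reaching through the slot can push it from behind
- plinth1_mid (a point): bare white display plinth, a plain disc 40 mm in diameter and 24 mm high, 25 to 50 g; this point is its centre, half-way up; z is the disc's axis. Two to four stand on the desk mat; absent ones read None
- plinth2_mid (a point): bare white display plinth, a plain disc 40 mm in diameter and 24 mm high, 25 to 50 g; this point is its centre, half-way up; z is the disc's axis. Two to four stand on the desk mat; absent ones read None
- plinth3_mid (a point): bare white display plinth, a plain disc 40 mm in diameter and 24 mm high, 25 to 50 g; this point is its centre, half-way up; z is the disc's axis. Two to four stand on the desk mat; absent ones read None
- plinth4_mid (a point): bare white display plinth, a plain disc 40 mm in diameter and 24 mm high, 25 to 50 g; this point is its centre, half-way up; z is the disc's axis. Two to four stand on the desk mat; absent ones read None
- rig: white unloading rig, fixed. Origin on the table under the spout's centre; z up; y along the rails from their open end to the spout and on to the drying tray; x away from the robot. Spout: upright duct, outer faces at x = +-51, y = +-35 mm, from 70 mm above the table up to 165 mm (the wall facing the rails' open end: 185 mm). Posts on its +x side only
- box (a joint): slide of the blue carriage box along the rails, m: 0 = fully out at the open end of the rails (against its end stop), 0.13 = fully home, centred under the spout (end stop). It needs 1 to 2 N and stays where it is left.
- box_handle (a point): orange upright post of the carriage box, 18 mm in diameter, on the robot's side of the box; it spans 30 to 100 mm above the table; this point is on its axis 78 mm above the table. It moves with the box along the rig's y
- box_in (a point): centre of the inner floor of the blue carriage box (inside 92 mm along the rig's x, 82 mm along y, 46 mm deep; floor 14 mm above the table; rim 60 mm above the table); axes as the rig's
- tray (a joint): hinge of the green drying tray, rad: 0 = level (at rest), grows as its handle end is lifted, up to 1.2. It tips towards the spout, falls back by its own weight (about 1 N at the handle) when let go. The beads roll over the tray's low front lip into the spout once it is tipped past about 0.8
- tray_hinge (a point): the tray's hinge axis at mid-width, 124 mm above the table, along the spout's edge; the axis runs along the rig's x. The tray is 88 mm wide and reaches 110 mm from here along the rig's y at rest, walls 20 mm high
- tray_handle (a point): middle of the round steel bar handle of the tray: diameter 12 mm, 68 mm long, sticking out from the tray's side towards the robot (along the rig's -x, from the tray's side at x = -44 mm to -110 mm), with a black ball of 18 mm at its end. At rest it lies 95 mm beyond the hinge axis in the rig's y and 12 mm above it
- bead1_center (a point): painted wooden bead, a ball 24 mm in diameter, 12 g; its centre. Starts loose in the drying tray
- bead2_center (a point): painted wooden bead, a ball 24 mm in diameter, 12 g; its centre. Starts loose in the drying tray
- bead3_center (a point): painted wooden bead, a ball 24 mm in diameter, 12 g; its centre. Starts loose in the drying tray
- pot_a: bystander: small paint pot, 32 mm in diameter, 45 mm tall, standing among the plinths; origin under its foot
- pot_b: bystander: small paint pot, 32 mm in diameter, 45 mm tall, standing among the plinths; origin under its foot
- brush: bystander: paint brush lying on the mat, 200 mm long, 9 mm thick; origin under its middle, x along it
Things that resemble listed ones, but are neither listed nor needed, are in the scene too. Leave any pink look-alike of the part that bears plinth2_mid alone. There is more than one size of the part that bears bead1_center; the job needs the smaller.

How it is judged:
By the outcome, as a careful person would: the job done as asked, in the order asked, and still so for the second after the job is handed in, with the robot touching nothing.
Of plinth1, plinth2, plinth3, plinth4 only 2 to 4 are there at a start; the rules pass over those that are not, and their reading is None.
At some moment in a run one of plinth1, plinth2, plinth3, plinth4 may be knocked a few centimetres aside while the robot is not near it.
Once in a run the grip may slacken for a moment while it holds something.
It also fails if it takes over 210 s, if anything falls off the work surface, if the arm or the gripper's body presses on something with over 40 N, if the wrist force passes 120 N, or if a joint passes its speed limit or range.

## Robot

A 6-joint arm with a two-finger parallel gripper is mounted at the origin on the work surface. World frame = base frame: x ahead of the robot, y to its left, z up, the work surface at z = 0. Lengths are in m, angles in rad, forces in N, time in s.
With the tool pointing down it reaches from about 0.25 to 0.775 m from the base axis. Payload 4 kg.
Tool frame: the origin (TCP) lies at the very end of the fingers, on their centre line; the grasp point (between the pads) lies 19 mm behind it; z points along the fingers, y is the line along which they close (so a half turn about z gives the same grasp; the last joint's range is limited). The gripper opens to 94 mm and grips with 3 to 60 N. Pads are 16 mm wide; open, the fingers measure 119 mm over their backs; the gripper's body (75 mm by 177 mm) begins 78 mm behind the grasp point.
Start: joints at [1.002, 0.087, 1.371, -0, 1.684, -0.103], TCP at [0.247, 0.491, 0.206] pointing down, gripper open.
Joint ranges: [-3.1, 3.1], [-0.76, 2.03], [0.27, 2.55], [-1.08, 4.22], [0.17, 2.65], [-2.57, 2.57]. Speed limits (rad/s): [2.79, 2.79, 3.14, 3.14, 3.14, 3.14].

## Interface

Orientations are given as a unit quaternion [w, x, y, z].
In Python, from workcell import r gives the robot as it stands.
- The arm moves only by the shell command python3 -m jog 'ROWS' [FORCE]. ROWS is text: rows parted by semicolons, each of 7 numbers parted by spaces: the opening, from 0 (shut) to 1 (fully open), then the shift along the world's x, y, z in mm, then the turn, a rotation vector about the world's x, y, z in rad. A call has 1 to 10 rows; each row shifts and turns the commanded pose from where the row before left it; what a row does not reach is not made up. A row lasts 1/8 s, in which the tool goes at most 62.5 mm and 10.7 degrees, less where a joint would pass 70% of its speed; a pose out of reach is approached as far as the arm can. A call with a gripper value outside its range is refused whole. The fingers move at their own pace and stop on an object; FORCE is the grip in N (left out, the last holds). Time passes only in rows, so rows that do not move let the fingers close. It gives the time, the measured TCP pose, the force, the opening and the grip force at its end, in the units of the state.
- r.read_state(): the state, without advancing time (a new reading comes with each control period).
- r.snapshot(name): name is "side" or "top"; returns (picture, depth): 384x512x3 uint8, red, green, blue; 384x512 float32, m along the optical axis (not along the pixel's ray), 0 where there is no reading.
- r.get_calibration(name): a dict with "fovy" (degrees; the focal length in pixels is half the picture's height over the tangent of half this angle, whatever the lens; pixels are square), "cx", "cy" (the principal point, pixels), "k1" (the pictures are not rectified: a ray, as slopes to the right and down, at radius r is drawn at 1 + k1 r^2 times it, then the intrinsics apply), "cam_to_world" (4x4, takes a point from camera to world coordinates). Camera axes: x right, y down, z forward; pixel columns grow to the right and rows downward; lengths in m; the calibration is good to about 2 mm. A picture is of the moment at which its call begins. get_calibration takes no time and is no camera call.
- r.sign_off(): hands the job in; it is judged then, once.
Trained networks look in the newest picture that a camera, given by its name, has taken for a name from the list of things; names that differ only in an ending like _2 or _b are one class to them, and where a whole thing is asked for, a point or a joint stands for the part that bears it (a point fixed in the world has none). Each returns a list of dicts, best first, with "conf" (0 to 1); they miss things now and then, are a little off and sometimes report something else, mostly with a low value. They report only what shows in the picture. A call takes as long as a camera call. They do not tell look-alikes from the thing itself.
- r.search_frame(camera, query): "at" ([column, row] as shares, 0 to 1, of the picture: columns of its width, rows of its height, amid what is visible of it).
- r.mark_of(camera, query): "at" ([column, row] as shares, 0 to 1, of the picture: columns of its width, rows of its height: a listed point, or the origin of a listed thing).
The state is a dict: "clock": time; "joint_positions": joint angles; "qvel": joint speeds; "joint_efforts": joint torques, N m; "eef_pos": TCP position; "eef_rot": TCP orientation; "wrist_force": force on the tool from outside, world axes, zero at the start; "ft_torque": the same for the moment, N m; "grip_width": finger opening in m; "finger_force": force on a finger pad.
Only numpy, scipy, OpenCV 4.12 (cv2) and the standard library are available. Lean on these libraries where they do the work, as an engineer would, in place of code of your own. Each camera call takes 0.05 s, during which the arm holds its last target. There are 200 camera calls.

## Working session

There is one attempt and no reset: what is moved stays moved. The work goes in short steps, Python scripts to look and compute and a shell command to move; the robot and the scene stay as the last step left them, time stands still between calls to the robot, and variables do not carry over. Pictures are saved under pics/ and viewed, at most 14 in all, crops included, and the job is handed in when it is done.

```bash
mkdir -p pics; ls
cat > h.py <<'E'
import numpy as np, cv2
from workcell import r
def cal(n):
    c=r.get_calibration(n); f=192/np.tan(np.radians(c["fovy"])/2); return c,f,np.array(c["cam_to_world"])
def ray(n,u,v):
    c,f,T=cal(n); d=np.array([(u-c["cx"])/f,(v-c["cy"])/f]); s=d.copy()
    for _ in range(20): s=d/(1+c["k1"]*(s@s))
    return T[:3,3],T[:3,:3]@np.array([s[0],s[1],1.])
def atz(n,u,v,z):
    o,d=ray(n,u,v); return o+d*(z-o[2])/d[2]
def dep(n,u,v,D):
    o,d=ray(n,u,v); return o+d*D[int(round(v)),int(round(u))]
def px(n,p):
    c,f,T=cal(n); q=np.linalg.inv(T)@np.append(p,1); s=q[:2]/q[2]; s=s*(1+c["k1"]*(s@s)); return s*f+[c["cx"],c["cy"]]
def tri(a,ua,b,ub):
    o1,d1=ray(a,*ua);o2,d2=ray(b,*ub)
    t=np.linalg.lstsq(np.c_[d1,-d2],o2-o1,rcond=None)[0]; p,q=o1+d1*t[0],o2+d2*t[1]
    return (p+q)/2,np.linalg.norm(p-q)
def marks(n,qs,k=5):
    out={}
    for q in qs:
        out[q]=[(round(m["conf"],2),m["at"][0]*512,m["at"][1]*384) for m in r.mark_of(n,q)][:k]
    return out
E
python3 - <<'E'
from h import *
np.set_printoptions(precision=3,suppress=True)
for n in("top","side"):
    p,d=r.snapshot(n); np.save(n+"_d.npy",d); cv2.imwrite(f"pics/{n}0.png",cv2.resize(p[...,::-1],(768,576),interpolation=cv2.INTER_CUBIC))
    c,f,T=cal(n); print(n,f,c["k1"],T)
    for q,m in marks(n,["channel","chute_load","plinth1_mid","rig","box_handle","box_in","tray_hinge","tray_handle","bead1_center","pot_a","brush"],8).items():
        print(q,[(a,int(u),int(v),dep(n,min(u,511),min(v,383),d).round(3).tolist()) for a,u,v in m])
print(r.read_state())
E
```

```text
pics
top 354.68997009471093 0.03527450438900593 [[-0.018 -0.983  0.184  0.471]
 [-0.999  0.024  0.028  0.041]
 [-0.032 -0.183 -0.983  0.891]
 [ 0.     0.     0.     1.   ]]
channel [(0.7, 401, 186, [0.65, -0.29, 0.028])]
chute_load [(0.85, 389, 266, [0.458, -0.228, 0.074])]
plinth1_mid [(0.48, 284, 234, [0.538, -0.001, 0.025])]
rig [(0.82, 177, 215, [0.573, 0.228, 0.152]), (0.34, 95, 237, [0.531, 0.404, 0.142])]
box_handle [(0.92, 215, 265, [0.467, 0.155, 0.102])]
box_in [(0.9, 222, 219, [0.579, 0.15, 0.015]), (0.23, 327, 231, [0.543, -0.103, 0.046])]
tray_hinge [(0.77, 149, 210, [0.589, 0.295, 0.129]), (0.37, 393, 216, [0.571, -0.245, 0.079])]
tray_handle [(0.83, 95, 236, [0.534, 0.407, 0.139])]
bead1_center [(0.55, 127, 217, [0.573, 0.338, 0.147]), (0.54, 153, 204, [0.603, 0.289, 0.125]), (0.45, 137, 264, [0.475, 0.352, 0.032])]
pot_a [(0.49, 322, 193, [0.634, -0.095, 0.044]), (0.46, 329, 232, [0.539, -0.106, 0.044])]
brush [(0.6, 274, 153, [0.752, 0.016, -0.001])]
side 370.2538308686637 -0.07967146156651883 [[-1.    -0.002  0.006  0.584]
 [-0.006  0.689 -0.725  0.659]
 [-0.003 -0.
[... 556 characters left out ...]
292, 332, [0.533, 0.405, 0.14]), (0.61, 231, 285, [0.631, 0.329, 0.15])]
bead1_center [(0.58, 266, 294, [0.572, 0.343, 0.146])]
pot_a [(0.63, 238, 174, [0.643, -0.097, 0.017]), (0.6, 276, 176, [0.54, -0.098, 0.009])]
brush []
{'clock': 1.2, 'joint_positions': array([ 1.002,  0.087,  1.371, -0.   ,  1.684, -0.103]), 'qvel': array([ 0.001, -0.001, -0.001, -0.001, -0.001, -0.001]), 'joint_efforts': array([  0.   , -34.006, -30.259,   0.072,   0.024,  -0.   ]), 'eef_pos': array([0.247, 0.491, 0.206]), 'eef_rot': array([0.   , 0.231, 0.973, 0.   ]), 'wrist_force': array([-0.557, -0.495, -0.24 ]), 'ft_torque': array([-0.045, -0.02 ,  0.007]), 'finger_force': 0.0, 'grip_width': 0.09357955126460504}
```

View pics/top0.png

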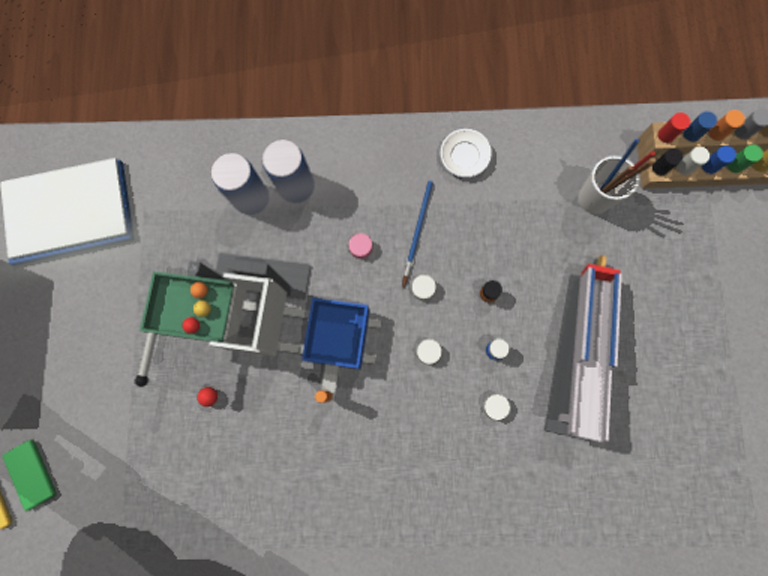

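View pics/side0.png

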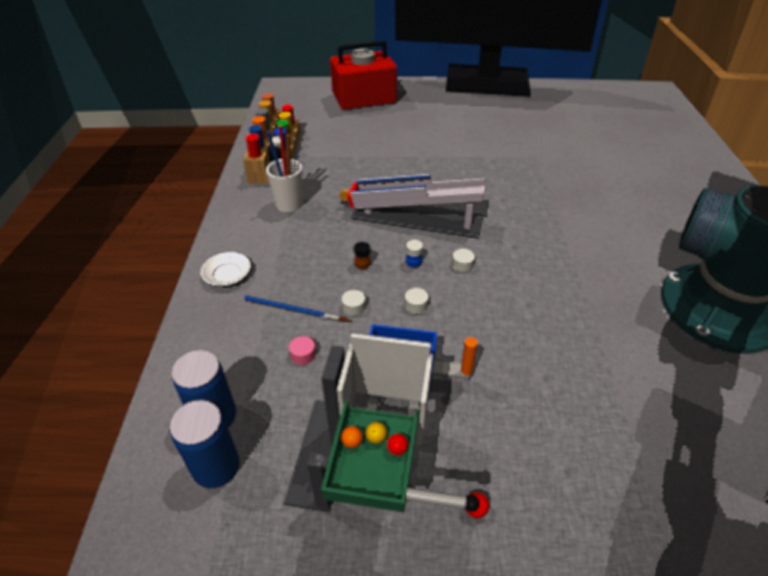

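Top picture: 3 bare white plinths at (424,288), (428,351), (497,407). The lookalikes are the pink disc (360,245), a white-capped pot (498,349), the white dish (465,153) and the big loose red bead (207,397). The handle is at (321,396), the tray bar runs (150,335)–(142,380), and the chute from (600,270) down to (590,440). Measuring precisely next.

```bash
cat > meas.py <<'E'
from h import *
def cloud(n,d):
    c,f,T=cal(n); v,u=np.mgrid[:384,:512]; p=np.stack([(u-c["cx"])/f,(v-c["cy"])/f],-1); s=p.copy()
    for _ in range(20): s=p/(1+c["k1"]*(s**2).sum(-1,keepdims=True))
    q=np.dstack([s,np.ones_like(u,float)])*d[...,None]
    return q@T[:3,:3].T+T[:3,3]
def near(P,c,rad,z0,z1,extra=None):
    m=(np.hypot(P[...,0]-c[0],P[...,1]-c[1])<rad)&(P[...,2]>z0)&(P[...,2]<z1)
    return m if extra is None else m&extra
def plinth(n,p,P,c,rad=.035,z=(.017,.032)):
    m=near(P,c,rad,*z); q=P[m]
    if len(q)<20: return None
    (x,y),rr=cv2.minEnclosingCircle(q[:,:2].astype(np.float32)); return np.r_[q[:,:2].mean(0),np.median(q[:,2])],(x,y,rr),len(q)
E
python3 - <<'E'
from meas import *
np.set_printoptions(precision=4,suppress=True)
R={}
for n in("top","side"):
    p,d=r.snapshot(n); P=cloud(n,d); R[n]=(p,d,P)
    hsv=cv2.cvtColor(p,cv2.COLOR_RGB2HSV).astype(int); H,S,V=hsv[...,0],hsv[...,1],hsv[...,2]
    print(n)
    for c in([.63,0.01],[.54,0],[.455,-.1]): print("plinth",c,plinth(n,p,P,c))
    o=(S>150)&(H>5)&(H<18)
    m=near(P,[.468,.155],.03,.03,.11,o); q=P[m]; print("handle",len(q),q.mean(0),q.min(0),q.max(0), "top:",q[q[:,2]>.095].mean(0) if (q[:,2]>.095).any() else None)
    g=(S>100)&(H>50)&(H<90)&near(P,[.6,.33],.15,.08,.2); q=P[g]; print("tray",len(q),cv2.minAreaRect(q[:,:2].astype(np.float32)),np.percentile(q[:,2],[2,50,98]))
    b=(S>120)&(H>100)&(H<125)&near(P,[.58,.15],.09,.04,.08); q=P[b]; print("boxrim",len(q),cv2.minAreaRect(q[:,:2].astype(np.float32)),np.median(q[:,2]))
    m=near(P,[.52,.405],.07,.125,.155,(S<60)); q=P[m]; print("bar",len(q),q.mean(0),q.min(0),q.max(0))
    if len(q)>10: print(cv2.fitLine(q[:,:2].astype(np.float32),cv2.DIST_HUBER,0,.01,.01).ravel(), np.median(q[:,2]))
    bl=(V<60)&near(P,[.48,.41],.06,.1,.17); q=P[bl]; print("ball",len(q),q.mean(0) if len(q) else 0)
    # chute
    m=(P[...,2]>.02)&(P[...,1]<-.19)&(P[...,1]>-.34)&(P[...,0]>.38)&(P[...,0]<.68); q=P[m]
    print("chute",len(q),cv2.minAreaRect(q[:,:2].astype(np.float32)),q.min(0),q.max(0))
    bl=(S>100)&(H>100)&(H<125)&m; q=P[bl]; print("lips",len(q),cv2.minAreaRect(q[:,:2].astype(np.float32)))
    rd=(S>120)&((H<6)|(H>172))&m; q=P[rd]; print("red",len(q),q.mean(0),q.min(0),q.max(0))
    np.save(n+"_P.npy",P)
E
```

```text
top
plinth [0.63, 0.01] (array([0.6447, 0.0012, 0.0237]), (0.6465314030647278, 0.0006507923826575279, 0.019774185493588448), 187)
plinth [0.54, 0] (array([ 0.5388, -0.0044,  0.0236]), (0.5393301844596863, -0.004776669666171074, 0.01989954151213169), 210)
plinth [0.455, -0.1] (array([ 0.45  , -0.1082,  0.0238]), (0.44985660910606384, -0.10847878456115723, 0.019931113347411156), 230)
handle 61 [0.4715 0.1575 0.0937] [0.4647 0.1508 0.0567] [0.4778 0.1682 0.1017] top: [0.4712 0.1591 0.0991]Traceback (most recent call last):
  File "<stdin>", line 11, in <module>
    return _quantile_unchecked(
        a, q, axis, out, overwrite_input, method, keepdims, weights)
    return _ureduce(a,
                    func=_quantile_ureduce_func,
    ...<5 lines>...
                    overwrite_input=overwrite_input,
                    method=method)
    r = func(a, **kwargs)
    result = _quantile(arr,
                       quantiles=q,
    ...<2 lines>...
                       out=out,
                       weights=wgt)
    slices_having_nans = np.isnan(arr[-1, ...])
                                  ~~~^^^^^^^^^
IndexError: index -1 is out of bounds for axis 0 with size 0
```

Run:
```python
import cv2
a=cv2.imread("pics/top0.png"); cv2.imwrite("pics/c1.png",cv2.resize(a[230:470,340:640],(750,600),interpolation=cv2.INTER_CUBIC))
```

```text
(no output)
```

View pics/c1.png

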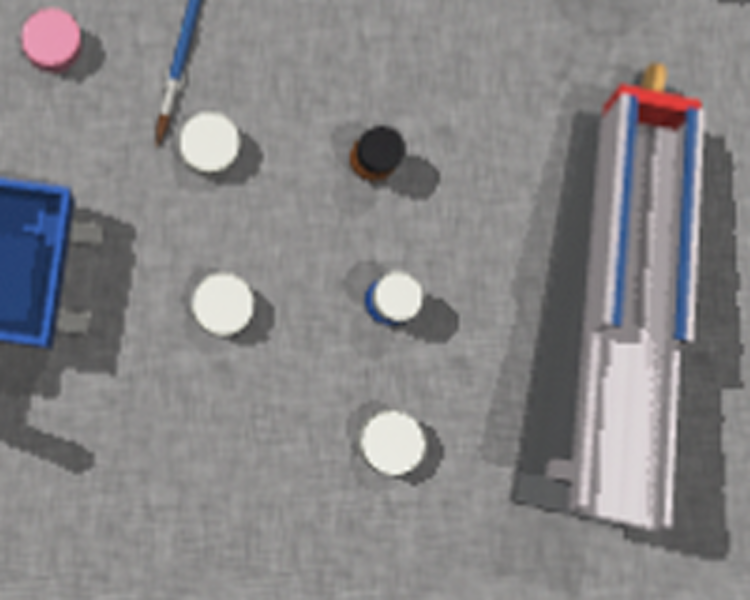

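The crop confirms it: plain white plinths at crop (210,142), (223,303) and (393,442). The white cap at (398,297) sits on a blue pot, and the pink disc is at (51,38).

Run:
```python
from meas import *
np.set_printoptions(precision=4,suppress=True)
def rect(q): return [np.round(np.array(t),4).tolist() for t in cv2.minAreaRect(q[:,:2].astype(np.float32)*1000)]
for n in("top","side"):
    p,d=r.snapshot(n); P=cloud(n,d)
    hsv=cv2.cvtColor(p,cv2.COLOR_RGB2HSV).astype(int); H,S,V=hsv[...,0],hsv[...,1],hsv[...,2]
    print("==",n)
    def show(k,m):
        q=P[m]
        if len(q)<8: print(k,len(q)); return
        print(k,len(q),q.mean(0),q.min(0),q.max(0),rect(q))
    for c in([.645,0.0],[.54,-.004],[.45,-.108]): print("plinth",plinth(n,p,P,c))
    show("handle",near(P,[.47,.157],.03,.03,.11,(S>120)&(H<20)))
    show("trayrim",near(P,[.59,.34],.12,.132,.16,(S>60)&(H>60)&(H<100)))
    show("boxrim",near(P,[.58,.15],.09,.052,.066,(S>100)&(H>100)&(H<130)))
    m=near(P,[.52,.405],.075,.11,.165,(S<70)); show("bar",m)
    if m.sum()>10:
        q=P[m]; print(cv2.fitLine(q[:,:2].astype(np.float32),cv2.DIST_HUBER,0,.01,.01).ravel())
    show("spouttop",near(P,[.57,.22],.12,.155,.2))
    ch=(P[...,1]<-.19)&(P[...,1]>-.34)&(P[...,0]>.36)&(P[...,0]<.70)&(P[...,2]>.022)
    show("chute",ch); show("lips",ch&(S>90)&(H>100)&(H<130)); show("red",ch&(S>120)&((H<6)|(H>172)))
    # slope floor fit: z along axis
    q=P[ch]; 
    for y0 in np.arange(-.32,-.2,.01):
        k=q[abs(q[:,1]-y0)<.002]
    for x0 in (.42,.44,.46,.48,.5):
        k=q[abs(q[:,0]-x0)<.004]; k=k[np.argsort(k[:,1])]; print(x0,' '.join(f"{a*1000:.0f}:{b*1000:.0f}" for a,b in k[::3,1:]))
```

```text
== top
plinth (array([0.6457, 0.0007, 0.0237]), (0.6458873152732849, 0.0006630845600739121, 0.019900962710380554), 198)
plinth (array([ 0.539 , -0.0044,  0.0238]), (0.5394760966300964, -0.004806335549801588, 0.019869651645421982), 207)
plinth (array([ 0.4498, -0.1083,  0.0238]), (0.449842631816864, -0.10827309638261795, 0.019600002095103264), 228)
handle 63 [0.4717 0.1578 0.0922] [0.4647 0.1509 0.0314] [0.4807 0.1693 0.1043] [[472.6935, 160.1742], [18.557, 15.6939], 88.9673]
trayrim 374 [0.6112 0.3691 0.1415] [0.5534 0.2855 0.1321] [0.6541 0.4107 0.1478] [[603.481, 348.6678], [115.7221, 89.058], 81.0365]
boxrim 308 [0.5716 0.1446 0.0588] [0.5136 0.094  0.052 ] [0.6243 0.1938 0.0636] [[569.5847, 144.1872], [90.7029, 100.0294], 80.95]
bar 274 [0.5298 0.3985 0.1398] [0.4913 0.3399 0.1214] [0.5744 0.416  0.1462] [[543.0408, 394.3812], [59.4191, 99.2074], 45.9017]
[ 0.983  -0.1838  0.5381  0.3987]
spouttop 695 [0.6055 0.2439 0.1701] [0.5336 0.2183 0.1551] [0.6622 0.305  0.1878] [[598.8146, 260.1425], [73.4973, 122.9877], 81.2042]
chute 3242 [ 0.5344 -0.2538  0.0648] [ 0.4012 -0.3098  0.02
[... 3053 characters left out ...]
0.2556  0.0554] [[661.574, -282.7094], [52.9998, 11.3258], 80.1788]
0.42 -253:90 -252:95 -249:83 -248:80 -246:89 -245:96 -241:27 -236:82 -232:84 -229:43 -204:83 -202:88 -201:95 -200:92 -200:96 -198:101
0.44 -257:85 -255:89 -253:77 -252:77 -251:74 -248:77 -238:76 -233:76 -212:38 -210:47 -210:58 -209:54 -208:93 -208:23 -207:95 -206:88 -205:82 -205:75 -204:76 -202:91
0.46 -261:82 -260:86 -259:72 -258:73 -256:75 -255:79 -246:71 -240:71 -213:83 -212:87 -211:78 -210:89 -209:75 -209:72
0.48 -265:75 -265:75 -264:69 -263:73 -262:81 -258:66 -256:64 -245:68 -219:61 -218:83 -215:64 -213:83 -213:72 -211:77
0.5 -272:74 -268:77 -267:70 -266:61 -262:63 -256:60 -248:62 -222:73 -220:64 -220:78 -219:68 -219:76
```

Geometry is consistent: rig yaw is about −9°, the chute axis is (0.970,−0.242), and the plinth tops are at 24 mm. Moving to the box handle now.

```bash
python3 -m jog '1 32 -47 0 0 0 0.1; 0.6 32 -47 0 0 0 0.1; 0.6 32 -47 0 0 0 0.11; 0.6 32 -47 0 0 0 0; 0.6 32 -47 0 0 0 0; 0.6 32 -47 0 0 0 0; 0.6 33 -48 0 0 0 0; 0.6 0 0 -10 0 0 0; 0.6 0 0 0 0 0 0' 20
python3 - <<'E'
from meas import *
np.set_printoptions(precision=4,suppress=True)
for n in("top","side"):
    p,d=r.snapshot(n); P=cloud(n,d); S=cv2.cvtColor(p,cv2.COLOR_RGB2HSV)[...,1]
    m=near(P,[.523,.405],.035,.11,.165,(S<70))&(P[...,0]<.55); q=P[m]; print(n,len(q),q.mean(0),q[:,2].max(),cv2.fitLine(q[:,:2].astype(np.float32),cv2.DIST_HUBER,0,.01,.01).ravel())
M={n:marks(n,["tray_handle","tray_hinge","box_handle"],1) for n in("top","side")}
for k in M["top"]:
    if M["top"][k] and M["side"][k]: print(k,tri("top",M["top"][k][0][1:],"side",M["side"][k][0][1:]))
print(r.read_state()["eef_pos"])
E
```

```text
clock: 2.48
eef_pos: [0.4712, 0.1616, 0.1943]
eef_rot: [-0.001, 0.078, 0.997, 0.0]
wrist_force: [0.8, -0.8, 0.4]
grip_width: 0.0564
finger_force: 0.0
top 26 [0.5454 0.3987 0.1399] 0.14515372783790215 [ 0.606  -0.7955  0.5458  0.3986]
side 294 [0.5229 0.4063 0.1391] 0.1449435114780101 [ 0.9843 -0.1764  0.5229  0.4063]
tray_handle (array([0.5321, 0.4055, 0.1403]), np.float64(0.0016660747782327424))
tray_hinge (array([0.5947, 0.2924, 0.1156]), np.float64(0.0025306415940870713))
box_handle (array([ 0.501 ,  0.007 , -0.0763]), np.float64(0.11231634053719931))
[0.4718 0.1622 0.1958]
```

```bash
python3 -m jog '0.6 1 -1 -50 0 0 0; 0.6 0 0 -50 0 0 0; 0.6 0 0 -30 0 0 0; 0 0 0 0 0 0 0; 0 0 0 0 0 0 0; 0 0 0 0 0 0 0; 0 0 0 0 0 0 0' 20 && python3 -m jog '0 3 18 0 0 0 0; 0 3 19 0 0 0 0; 0 3 19 0 0 0 0; 0 3 19 0 0 0 0; 0 3 19 0 0 0 0; 0 3 19 0 0 0 0; 0 0 0 0 0 0 0'
```

```text
clock: 3.75
eef_pos: [0.4741, 0.1607, 0.0671]
eef_rot: [0.001, 0.078, 0.997, 0.0]
wrist_force: [0.2, -0.8, 0.8]
grip_width: 0.0199
finger_force: 1.0
clock: 4.62
eef_pos: [0.4927, 0.2765, 0.0669]
eef_rot: [0.002, 0.077, 0.997, 0.001]
wrist_force: [2.9, 0.8, 4.6]
grip_width: 0.0178
finger_force: 20.0
```

```bash
python3 -m jog '0 1 6 0 0 0 0; 0 0 4 0 0 0 0; 0 1 3 0 0 0 0; 0 0 0 0 0 0 0'; python3 -m jog '0 0 3 0 0 0 0; 0 0 0 0 0 0 0;0 0 0 0 0 0 0'
```

```text
clock: 5.12
eef_pos: [0.4926, 0.277, 0.0665]
eef_rot: [-0.001, 0.079, 0.997, -0.011]
wrist_force: [-4.4, -26.1, 15.9]
grip_width: 0.0179
finger_force: 20.0
clock: 5.5
eef_pos: [0.4926, 0.277, 0.0665]
eef_rot: [-0.001, 0.079, 0.997, -0.013]
wrist_force: [-5.1, -32.8, 16.3]
grip_width: 0.0179
finger_force: 20.0
```

Hard stop at 33 N and the box lines up with the spout, so it is home. Backing off and going to the tray bar.

```bash
python3 -m jog '0 -2 -15 0 0 0 0; 0.5 0 0 0 0 0 0; 0.5 0 0 0 0 0 0; 0.5 0 0 0 0 0 0; 0.5 0 0 50 0 0 0; 0.5 0 0 50 0 0 0; 0.5 0 0 50 0 0 0;0.5 0 0 0 0 0 0' && python3 -m jog '0.5 11 43 0 0 0 0; 0.5 11 43 0 0 0 0; 0.5 10 44 0 0 0 0; 0.5 0 0 0 0 0 0; 0.5 0 0 0 0 0 0'
```

```text
clock: 6.5
eef_pos: [0.4931, 0.2762, 0.2211]
eef_rot: [0.005, 0.077, 0.997, 0.003]
wrist_force: [-0.3, -0.1, -0.1]
grip_width: 0.0469
finger_force: 0.0
clock: 7.12
eef_pos: [0.5224, 0.4041, 0.2138]
eef_rot: [-0.001, 0.078, 0.997, -0.001]
wrist_force: [0.5, -0.7, -0.7]
grip_width: 0.0472
finger_force: 0.0
```

```bash
python3 -m jog '0.5 2 2 -40 0 0 0; 0.5 0 0 -35 0 0 0; 0.5 0 0 -20 0 0 0; 0.5 0 0 0 0 0 0; 0 0 0 0 0 0 0; 0 0 0 0 0 0 0; 0 0 0 0 0 0 0; 0 0 0 0 0 0 0' 12
```

```text
clock: 8.12
eef_pos: [0.5251, 0.4042, 0.1214]
eef_rot: [0.0, 0.078, 0.997, -0.002]
wrist_force: [-0.8, -3.7, 5.3]
grip_width: 0.0117
finger_force: 12.0
```

```bash
python3 -m jog '0 0 -2 11 0 0 0; 0 -1 -4 12 0 0 0; 0 -1 -5 11 0 0 0; 0 -1 -6 10 0 0 0; 0 -1 -8 9 0 0 0; 0 -1 -8 8 0 0 0; 0 0 0 0 0 0 0' && python3 -m jog '0 -1 -8 6 0 0 0; 0 -1 -8 5 0 0 0; 0 -2 -13 6 0 0 0; 0 0 0 0 0 0 0; 0 0 0 0 0 0 0; 0 0 0 0 0 0 0; 0 0 0 0 0 0 0; 0 0 0 0 0 0 0'
python3 - <<'E'
from meas import *
for n in("top","side"):
    p,d=r.snapshot(n); cv2.imwrite(f"pics/{n}1.png",p[...,::-1])
a=cv2.imread("pics/top1.png")[100:300,60:310];b=cv2.imread("pics/side1.png")[170:370,170:420]
cv2.imwrite("pics/tilt.png",cv2.resize(np.hstack([a,b]),(800,320)))
E
```

```text
clock: 9.0
eef_pos: [0.5202, 0.3743, 0.1841]
eef_rot: [0.001, 0.078, 0.997, 0.002]
wrist_force: [1.3, 2.7, 2.4]
grip_width: 0.0117
finger_force: 12.0
clock: 10.0
eef_pos: [0.5159, 0.3468, 0.2017]
eef_rot: [0.001, 0.077, 0.997, 0.003]
wrist_force: [-1.2, 3.4, 8.5]
grip_width: 0.0117
finger_force: 12.0
```

View pics/tilt.png

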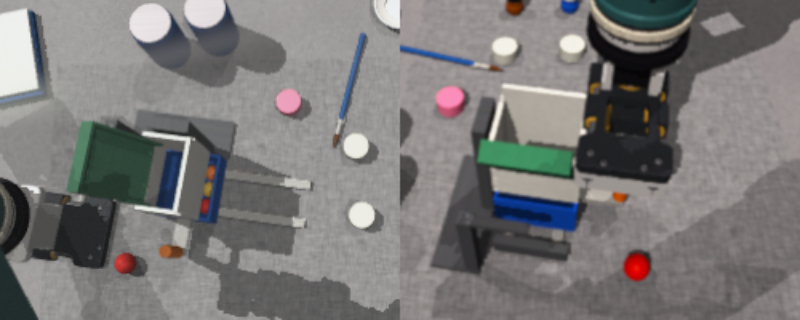

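The tray is empty and all three beads (orange, yellow, red) show in the blue box at about (208,190) in the crop. Lowering the tray.

```bash
python3 -m jog '0 2 13 -6 0 0 0; 0 1 8 -5 0 0 0; 0 1 8 -6 0 0 0; 0 1 8 -8 0 0 0; 0 1 8 -9 0 0 0; 0 1 6 -10 0 0 0; 0 1 5 -11 0 0 0; 0 1 4 -12 0 0 0; 0 0 2 -10 0 0 0; 0 0 0 0 0 0 0' && python3 -m jog '0.35 0 0 0 0 0 0; 0.35 0 0 0 0 0 0; 0.35 0 0 0 0 0 0; 0.35 0 0 40 0 0 0; 0.35 0 0 40 0 0 0; 0.35 0 0 20 0 0 0; 0.5 -11 -43 0 0 0 0; 0.5 -11 -43 0 0 0 0; 0.5 -10 -44 0 0 0 0; 0.5 0 0 0 0 0 0'
```

```text
clock: 11.35
eef_pos: [0.5248, 0.4043, 0.1211]
eef_rot: [-0.0, 0.078, 0.997, -0.002]
wrist_force: [1.9, -6.6, 2.0]
grip_width: 0.0116
finger_force: 12.0
clock: 12.6
eef_pos: [0.4925, 0.2746, 0.2221]
eef_rot: [0.0, 0.079, 0.997, 0.0]
wrist_force: [-0.2, 0.4, 0.5]
grip_width: 0.047
finger_force: 0.0
```

```bash
python3 -m jog '0.5 0 2 -55 0 0 0; 0.5 0 0 -55 0 0 0; 0.5 0 0 -45 0 0 0; 0.5 0 0 0 0 0 0; 0 0 0 0 0 0 0; 0 0 0 0 0 0 0; 0 0 0 0 0 0 0; 0 0 0 0 0 0 0' 20 && python3 -m jog '0 -2 -10 0 0 0 0; 0 -2 -15 0 0 0 0; 0 -2 -15 0 0 0 0; 0 -2 -15 0 0 0 0; 0 -2 -15 0 0 0 0; 0 -2 -15 0 0 0 0; 0 -3 -15 0 0 0 0; 0 -2 -10 0 0 0 0; 0 -1 -5 0 0 0 0; 0 0 0 0 0 0 0' && python3 -m jog '0 0 -4 0 0 0 0; 0 -1 -4 0 0 0 0; 0 0 -4 0 0 0 0;0 0 0 0 0 0 0'
```

```text
clock: 13.6
eef_pos: [0.4943, 0.2766, 0.069]
eef_rot: [0.002, 0.078, 0.997, -0.001]
wrist_force: [-1.9, -6.1, 6.1]
grip_width: 0.0172
finger_force: 20.0
clock: 14.85
eef_pos: [0.4759, 0.1628, 0.069]
eef_rot: [0.002, 0.078, 0.997, 0.0]
wrist_force: [-2.0, -1.2, 9.1]
grip_width: 0.0176
finger_force: 20.0
clock: 15.35
eef_pos: [0.4741, 0.1514, 0.0689]
eef_rot: [0.001, 0.078, 0.997, 0.001]
wrist_force: [-3.0, 0.3, 10.1]
grip_width: 0.0177
finger_force: 20.0
```

```bash
python3 -m jog '0 -1 -4 0 0 0 0; 0 0 -4 0 0 0 0; 0 -1 -3 0 0 0 0;0 0 0 0 0 0 0;0 0 0 0 0 0 0'; python3 -m jog '0 0 -3 0 0 0 0;0 0 0 0 0 0 0'
```

```text
clock: 15.98
eef_pos: [0.4736, 0.1481, 0.0689]
eef_rot: [0.002, 0.077, 0.997, 0.009]
wrist_force: [1.5, 18.7, 3.9]
grip_width: 0.0175
finger_force: 20.1
clock: 16.23
eef_pos: [0.4736, 0.148, 0.0688]
eef_rot: [0.002, 0.077, 0.997, 0.012]
wrist_force: [2.4, 26.2, 0.6]
grip_width: 0.0179
finger_force: 20.0
```

Stopped at 26 N after 130.6 mm of travel, so the box is fully out. Releasing and moving to the plinths.

```bash
python3 -m jog '0 1 9 0 0 0 0; 0.6 0 0 0 0 0 0; 0.6 0 0 0 0 0 0; 0.6 0 0 0 0 0 0; 0.6 0 0 40 0 0 0; 0.6 0 0 40 0 0 0; 0.6 0 0 30 0 0 0' && python3 -m jog '0.6 -2 -28 0 0 0 -0.184; 0.6 -2 -28 0 0 0 -0.184; 0.6 -3 -28 0 0 0 -0.184; 0.6 -3 -28 0 0 0 -0.184; 0.6 -3 -28 0 0 0 -0.184; 0.6 -3 -28 0 0 0 -0.184; 0.6 -3 -28 0 0 0 -0.184; 0.6 -3 -28 0 0 0 -0.184; 0.6 -2 -32 0 0 0 -0.184; 0.6 0 0 0 0 0 0'
python3 - <<'E'
from meas import *
np.set_printoptions(precision=4,suppress=True)
for n in("top","side"):
    p,d=r.snapshot(n); P=cloud(n,d)
    for c in([.645,0.0],[.54,-.004],[.45,-.108]): print("plinth",plinth(n,p,P,c))
    cv2.imwrite(f"pics/{n}2.png",p[...,::-1])
a=cv2.imread("pics/top2.png")
cv2.imwrite("pics/t2.png",cv2.resize(a,(640,480)))
s=r.read_state(); print(s["eef_pos"],s["eef_rot"],s["joint_positions"])
E
```

```text
clock: 17.1
eef_pos: [0.4733, 0.146, 0.178]
eef_rot: [0.0, 0.078, 0.997, 0.0]
wrist_force: [-0.4, 0.0, -0.2]
grip_width: 0.0566
finger_force: 0.0
clock: 18.35
eef_pos: [0.4484, -0.1113, 0.176]
eef_rot: [-0.0, 0.788, 0.616, -0.0]
wrist_force: [-0.0, 0.3, -0.5]
grip_width: 0.0563
finger_force: 0.0
plinth (array([0.6458, 0.0008, 0.0237]), (0.6462525725364685, 0.0002642073668539524, 0.020212359726428986), 198)
plinth (array([ 0.539 , -0.0045,  0.0234]), (0.5394514203071594, -0.004699287004768848, 0.019790146499872208), 208)
plinth (array([ 0.4499, -0.1082,  0.0238]), (0.44939133524894714, -0.10847504436969757, 0.02007031813263893), 230)
plinth (array([0.6478, 0.0029, 0.0222]), (0.6460705995559692, 0.0005415074992924929, 0.021658670157194138), 148)
plinth (array([ 0.5412, -0.0019,  0.0221]), (0.5408809185028076, -0.0037284372374415398, 0.021423937752842903), 152)
plinth (array([ 0.4515, -0.1064,  0.0223]), (0.45099160075187683, -0.10826634615659714, 0.020488081499934196), 125)
[ 0.4487 -0.1095  0.1762] [-0.0005  0.7867  0.6173  0.0001] [-0.3627 -0.1026  1.6171  0.0007  1.6279 -0.1224]
```

View pics/t2.png

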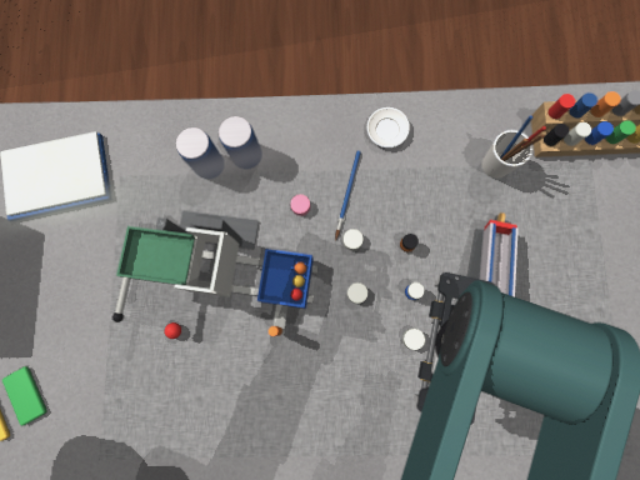

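Beads are in the drawn-out box at (298,281), the tray is level and the plinths have not moved. Descending on plinth C at (414,340).

```bash
python3 -m jog '0.6 1 1 -60 0 0 0; 0.6 0 0 -60 0 0 0; 0.6 0 0 -40 0 0 0; 0.6 0 0 -12 0 0 0; 0.6 0 0 0 0 0 0; 0 0 0 0 0 0 0; 0 0 0 0 0 0 0; 0 0 0 0 0 0 0' 20
```

```text
clock: 19.45
eef_pos: [0.4515, -0.109, 0.0065]
eef_rot: [0.002, 0.787, 0.617, 0.001]
wrist_force: [-1.4, 1.1, 5.8]
grip_width: 0.0393
finger_force: 20.0
```

```bash
python3 -m jog '0 0 0 60 0 0 0; 0 0 0 60 0 0 0; 0 4 -42 10 0.03 0.1185 0; 0 4 -42 0 0.03 0.1185 0; 0 3 -42 0 0 0 0; 0 0 0 0 0 0 0; 0 0 0 0 0 0 0' && python3 -c "
from h import *
s=r.read_state();print(s['eef_pos'],s['eef_rot'])
from scipy.spatial.transform import Rotation as R
q=s['eef_rot'];print(R.from_quat(np.r_[q[1:],q[0]]).as_matrix())"
```

```text
clock: 20.32
eef_pos: [0.4609, -0.2341, 0.1344]
eef_rot: [-0.097, 0.781, 0.612, -0.074]
wrist_force: [-0.3, -0.2, -0.5]
grip_width: 0.0394
finger_force: 20.0
[ 0.4608521  -0.23407111  0.13439942] [-0.09685386  0.78114036  0.61230383 -0.0743174 ]
[[ 0.23912188  0.94219463 -0.23471261]
 [ 0.97098633 -0.23140669  0.06030326]
 [ 0.00250334 -0.24232257 -0.97019251]]
```

```bash
python3 -m jog '0 -5 1 -20 0 0 0; 0 -3 1 -15 0 0 0; 0 -1 0 -6 0 0 0; 0 -1 0 -5 0 0 0; 0 0 0 0 0 0 0; 0 0 0 0 0 0 0'; python3 -m jog '0 0 0 -3 0 0 0; 0 0 0 0 0 0 0; 0 0 0 0 0 0 0'
```

```text
clock: 21.08
eef_pos: [0.4513, -0.2327, 0.0888]
eef_rot: [-0.096, 0.781, 0.612, -0.074]
wrist_force: [0.6, 0.2, -0.5]
grip_width: 0.0398
finger_force: 20.0
clock: 21.45
eef_pos: [0.4511, -0.2326, 0.0855]
eef_rot: [-0.096, 0.781, 0.612, -0.075]
wrist_force: [-0.0, -0.1, -0.1]
grip_width: 0.0396
finger_force: 20.0
```

```bash
python3 -m jog '0 0 0 -2 0 0 0; 0 0 0 0 0 0 0; 0 0 0 0 0 0 0'; python3 -m jog '0 0 0 -2 0 0 0; 0 0 0 0 0 0 0'
```

```text
clock: 21.82
eef_pos: [0.451, -0.2326, 0.0835]
eef_rot: [-0.096, 0.781, 0.612, -0.075]
wrist_force: [-0.7, -0.1, -0.6]
grip_width: 0.0394
finger_force: 20.0
clock: 22.08
eef_pos: [0.4512, -0.2326, 0.0822]
eef_rot: [-0.096, 0.781, 0.612, -0.074]
wrist_force: [-0.3, 0.8, 3.8]
grip_width: 0.0395
finger_force: 20.0
```

```bash
python3 -m jog '0.55 0 0 0 0 0 0; 0.55 0 0 0 0 0 0; 0.55 0 0 0 0 0 0; 0.55 5 -1 22 0 0 0; 0.55 6 -2 22 0 0 0; 0 -19 5 5 0 0 0; 0 -19 5 5 0 0 0; 0 0 0 0 0 0 0; 0 0 0 0 0 0 0' && python3 -m jog '0 -5 1 -22 0 0 0; 0 -6 2 -22 0 0 0; 0 0 0 0 0 0 0;0 0 0 0 0 0 0'
python3 - <<'E'
from meas import *
p,d=r.snapshot("side"); cv2.imwrite("pics/s3.png",cv2.resize(p[90:230,180:380,::-1],(800,560)))
E
```

```text
clock: 23.2
eef_pos: [0.4244, -0.2257, 0.1353]
eef_rot: [-0.096, 0.781, 0.612, -0.074]
wrist_force: [-0.0, -0.0, -0.2]
grip_width: 0.015
finger_force: 0.0
clock: 23.7
eef_pos: [0.4138, -0.2229, 0.092]
eef_rot: [-0.096, 0.781, 0.612, -0.074]
wrist_force: [0.4, 0.4, 0.6]
grip_width: 0.0004
finger_force: 0.0
```

View pics/s3.png

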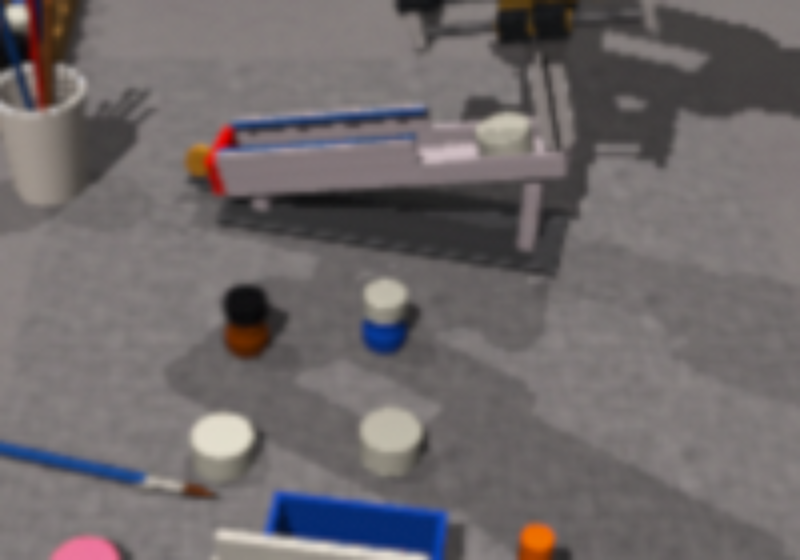

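The plinth sits flat in the chute at (503,132), with the closed finger behind it at (545,110). Pushing.

```bash
python3 -m jog '0 19 -5 -5 0 0 0; 0 19 -5 -5 0 0 0; 0 19 -5 -5 0 0 0; 0 19 -5 -5 0 0 0; 0 18 -4 -5 0 0 0; 0 19 -5 -4 0 0 0; 0 19 -5 -5 0 0 0; 0 19 -5 -5 0 0 0; 0 18 -4 -5 0 0 0; 0 0 0 0 0 0 0' && python3 -m jog '0 9 -2 -2 0 0 0; 0 5 -1 -1 0 0 0; 0 0 0 0 0 0 0'
```

```text
clock: 25.0
eef_pos: [0.5832, -0.2659, 0.0475]
eef_rot: [-0.096, 0.781, 0.613, -0.074]
wrist_force: [-0.0, -0.5, -0.6]
grip_width: 0.0004
finger_force: 0.0
clock: 25.38
eef_pos: [0.5962, -0.2686, 0.0446]
eef_rot: [-0.096, 0.781, 0.612, -0.075]
wrist_force: [-0.0, -1.2, -0.2]
grip_width: 0.0
finger_force: 0.0
```

```bash
python3 -m jog '0 3 -1 -1 0 0 0; 0 2 0 0 0 0 0; 0 0 0 0 0 0 0'; python3 -m jog '0 2 -0.5 -0.5 0 0 0; 0 2 -0.5 -0.5 0 0 0; 0 0 0 0 0 0 0'
```

```text
clock: 25.75
eef_pos: [0.6011, -0.2696, 0.0435]
eef_rot: [-0.096, 0.781, 0.612, -0.075]
wrist_force: [-1.5, -0.2, 0.7]
grip_width: 0.0006
finger_force: 0.0
clock: 26.12
eef_pos: [0.6039, -0.2703, 0.0429]
eef_rot: [-0.098, 0.781, 0.612, -0.075]
wrist_force: [-5.1, 1.5, 2.9]
grip_width: 0.0004
finger_force: 3.0
```

```bash
python3 -m jog '0 -7 1 2 0 0 0; 0 8 -2 34 0 0 0; 0 8 -2 34 0 0 0; 0.6 -15 50 20 -0.03 -0.1185 0; 0.6 -15 55 10 -0.03 -0.1185 0; 0.6 -15 55 10 0 0 0; 0.6 -15 55 0 0 0 0; 0.6 -15 55 0 0 0 0; 0.6 0 0 0 0 0 0; 0.6 0 0 0 0 0 0'
python3 - <<'E'
from meas import *
np.set_printoptions(precision=4,suppress=True)
for n in("top","side"):
    p,d=r.snapshot(n); P=cloud(n,d)
    for c in([.645,0.0],[.54,-.004]): print("plinth",plinth(n,p,P,c))
    V=p.astype(int); w=(V.min(-1)>120)&(V.max(-1)-V.min(-1)<40)&(P[...,2]>.03)&(P[...,1]<-.24)&(P[...,1]>-.31)&(P[...,0]>.585)&(P[...,0]<.66); q=P[w]; print(len(q),q.mean(0) if len(q) else 0)
s=r.read_state(); print(s["eef_pos"],s["eef_rot"])
E
```

```text
clock: 27.38
eef_pos: [0.5395, -0.0039, 0.1528]
eef_rot: [0.001, 0.787, 0.617, 0.001]
wrist_force: [0.7, -0.5, -0.1]
grip_width: 0.0566
finger_force: 0.0
plinth None
plinth None
549 [ 0.6215 -0.2711  0.0518]
plinth (array([0.6482, 0.0032, 0.0221]), (0.649345338344574, 0.0007439593900926411, 0.02101883850991726), 151)
plinth (array([ 0.541 , -0.002 ,  0.0223]), (0.5414367914199829, -0.004462895914912224, 0.021000849083065987), 155)
113 [ 0.6213 -0.2573  0.0567]
[ 0.5396 -0.0049  0.1525] [0.0005 0.7875 0.6163 0.0002]
```

```bash
python3 -m jog '0.6 0 0 -60 0 0 0; 0.6 0 0 -50 0 0 0; 0.6 0 0 -28 0 0 0; 0.6 0 0 -8 0 0 0; 0.6 0 0 0 0 0 0; 0 0 0 0 0 0 0; 0 0 0 0 0 0 0; 0 0 0 0 0 0 0' 20
```

```text
clock: 28.48
eef_pos: [0.5403, -0.0038, 0.0082]
eef_rot: [0.001, 0.787, 0.617, 0.001]
wrist_force: [0.2, -0.9, 4.2]
grip_width: 0.0395
finger_force: 20.0
```

```bash
python3 -m jog '0 0 0 60 0 0 0; 0 0 0 60 0 0 0; 0 -16 -46 10 0.03 0.1185 0; 0 -16 -46 0 0.03 0.1185 0; 0 -16 -46 0 0 0 0; 0 -16 -46 0 0 0 0; 0 -15 -46 0 0 0 0; 0 0 0 0 0 0 0; 0 0 0 0 0 0 0'
```

```text
clock: 29.6
eef_pos: [0.4601, -0.2331, 0.1365]
eef_rot: [-0.097, 0.781, 0.612, -0.074]
wrist_force: [0.5, -0.8, 0.0]
grip_width: 0.0394
finger_force: 20.0
```

```bash
python3 -m jog '0 -5 1 -20 0 0 0; 0 -3 0 -15 0 0 0; 0 -1 0 -8 0 0 0; 0 0 0 -4 0 0 0; 0 0 0 0 0 0 0; 0 0 0 0 0 0 0'; python3 -m jog '0 0 0 -2 0 0 0; 0 0 0 -2 0 0 0; 0 0 0 0 0 0 0; 0 0 0 0 0 0 0'
```

```text
clock: 30.35
eef_pos: [0.4515, -0.2328, 0.0901]
eef_rot: [-0.096, 0.781, 0.612, -0.074]
wrist_force: [0.3, -0.8, 0.4]
grip_width: 0.0401
finger_force: 20.0
clock: 30.85
eef_pos: [0.451, -0.2326, 0.0855]
eef_rot: [-0.096, 0.781, 0.612, -0.075]
wrist_force: [-0.2, -1.0, -0.2]
grip_width: 0.0396
finger_force: 20.0
```

```bash
python3 -m jog '0 0 0 -1.5 0 0 0; 0 0 0 0 0 0 0; 0.55 0 0 0 0 0 0; 0.55 0 0 0 0 0 0; 0.55 0 0 0 0 0 0; 0.55 5 -1 22 0 0 0; 0.55 6 -2 22 0 0 0; 0 -19 5 5 0 0 0; 0 -19 5 5 0 0 0; 0 0 0 0 0 0 0' && python3 -m jog '0 0 0 0 0 0 0; 0 0 0 0 0 0 0; 0 -5 1 -22 0 0 0; 0 -6 2 -23 0 0 0; 0 0 0 0 0 0 0'
python3 - <<'E'
from meas import *
p,d=r.snapshot("side"); cv2.imwrite("pics/s4.png",cv2.resize(p[100:180,200:360,::-1],(640,320)))
E
```

```text
clock: 32.1
eef_pos: [0.4237, -0.2255, 0.1387]
eef_rot: [-0.096, 0.781, 0.612, -0.074]
wrist_force: [0.5, -0.5, -0.6]
grip_width: 0.0251
finger_force: 0.0
clock: 32.72
eef_pos: [0.4118, -0.2217, 0.091]
eef_rot: [-0.099, 0.781, 0.612, -0.075]
wrist_force: [0.9, -0.1, -0.4]
grip_width: 0.0005
finger_force: 0.0
```

View pics/s4.png

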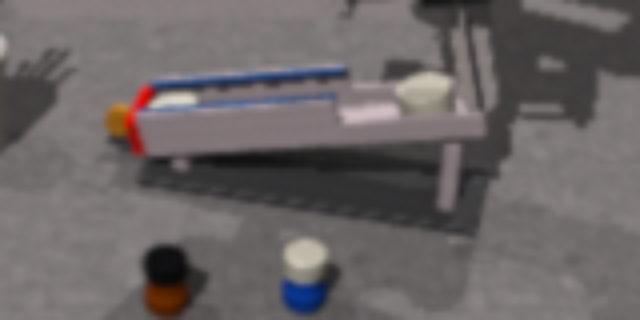

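The first plinth is against the red stop at (178,100), and the second is flat at (425,92) with the finger behind it. Pushing.

```bash
python3 -m jog '0 19 -5 -5 0 0 0; 0 19 -5 -5 0 0 0; 0 19 -5 -5 0 0 0; 0 19 -5 -5 0 0 0; 0 18 -4 -5 0 0 0; 0 19 -5 -4 0 0 0; 0 19 -5 -5 0 0 0; 0 9 -2 -2 0 0 0; 0 5 -1 -1 0 0 0; 0 0 0 0 0 0 0' && python3 -m jog '0 4 -1 -1 0 0 0; 0 3 -1 -1 0 0 0; 0 2 -0.5 -0.5 0 0 0; 0 0 0 0 0 0 0'
```

```text
clock: 34.02
eef_pos: [0.5592, -0.2596, 0.0563]
eef_rot: [-0.096, 0.781, 0.612, -0.075]
wrist_force: [0.7, 0.2, 0.8]
grip_width: 0.0008
finger_force: 0.0
clock: 34.52
eef_pos: [0.5665, -0.2618, 0.0541]
eef_rot: [-0.098, 0.781, 0.612, -0.076]
wrist_force: [-4.9, 0.8, 3.8]
grip_width: 0.0005
finger_force: 2.9
```

```bash
python3 -m jog '0 -7 1 2 0 0 0; 0 8 -2 34 0 0 0; 0 8 -2 34 0 0 0; 0.6 14 53 15 -0.03 -0.1185 0; 0.6 14 53 10 -0.03 -0.1185 0; 0.6 14 53 5 0 0 0; 0.6 14 53 0 0 0 0; 0.6 14 53 0 0 0 0; 0.6 0 0 0 0 0 0; 0.6 0 0 0 0 0 0'
python3 - <<'E'
from meas import *
np.set_printoptions(precision=4,suppress=True)
for n in("top","side"):
    p,d=r.snapshot(n); P=cloud(n,d); print(n,plinth(n,p,P,[.645,0.0]))
s=r.read_state(); print(s["eef_pos"],s["eef_rot"])
E
```

```text
clock: 35.78
eef_pos: [0.647, -0.0003, 0.1534]
eef_rot: [0.0, 0.787, 0.617, -0.0]
wrist_force: [-0.0, -0.5, 0.7]
grip_width: 0.0565
finger_force: 0.0
top None
side (array([0.6478, 0.0031, 0.0219]), (0.648547887802124, 0.0009965046774595976, 0.020529987290501595), 149)
[ 0.6469 -0.0015  0.1535] [ 0.0003  0.7875  0.6163 -0.    ]
```

```bash
python3 -m jog '0.6 0 1 -60 0 0 0; 0.6 0 0 -50 0 0 0; 0.6 0 0 -29 0 0 0; 0.6 0 0 -8 0 0 0; 0.6 0 0 0 0 0 0; 0 0 0 0 0 0 0; 0 0 0 0 0 0 0; 0 0 0 0 0 0 0' 20 && python3 -m jog '0 0 0 60 0 0 0; 0 0 0 60 0 0 0; 0 -27 -33 10 0.03 0.1185 0; 0 -27 -33 0 0.03 0.1185 0; 0 -26 -33 0 0 0 0; 0 -27 -34 0 0 0 0; 0 -26 -33 0 0 0 0; 0 -27 -34 0 0 0 0; 0 -26 -33 0 0 0 0; 0 0 0 0 0 0 0'
```

```text
clock: 36.88
eef_pos: [0.6483, 0.0008, 0.0085]
eef_rot: [0.001, 0.787, 0.617, 0.001]
wrist_force: [-0.0, -0.9, 5.0]
grip_width: 0.0397
finger_force: 20.0
clock: 38.12
eef_pos: [0.4597, -0.2338, 0.1368]
eef_rot: [-0.096, 0.782, 0.611, -0.074]
wrist_force: [0.1, 0.0, -0.1]
grip_width: 0.0397
finger_force: 20.0
```

```bash
python3 -m jog '0 -5 1 -20 0 0 0; 0 -3 0 -15 0 0 0; 0 -1 0 -8 0 0 0; 0 0 0 -4 0 0 0; 0 0 0 0 0 0 0; 0 0 0 0 0 0 0'; python3 -m jog '0 0 0 -2 0 0 0; 0 0 0 -2 0 0 0; 0 0 0 -1 0 0 0; 0 0 0 0 0 0 0; 0 0 0 0 0 0 0'
```

```text
clock: 38.88
eef_pos: [0.4525, -0.2315, 0.0907]
eef_rot: [-0.095, 0.781, 0.613, -0.075]
wrist_force: [-1.1, -2.4, 6.2]
grip_width: 0.0393
finger_force: 20.0
clock: 39.5
eef_pos: [0.4528, -0.2319, 0.0864]
eef_rot: [-0.095, 0.781, 0.613, -0.075]
wrist_force: [-1.6, -2.0, 8.3]
grip_width: 0.0394
finger_force: 20.0
```

```bash
python3 -m jog '0 0 -1 0 0 0 0; 0 0 0 0 0 0 0; 0 0 0 -1 0 0 0; 0 0 0 0 0 0 0; 0 0 0 0 0 0 0'
```

```text
clock: 40.12
eef_pos: [0.4529, -0.2323, 0.0852]
eef_rot: [-0.095, 0.781, 0.613, -0.074]
wrist_force: [-0.7, -1.1, 7.5]
grip_width: 0.0397
finger_force: 20.0
```

```bash
python3 -m jog '0 0 -0.5 -1 0 0 0; 0 0 0 0 0 0 0; 0.55 0 0 0 0 0 0; 0.55 0 0 0 0 0 0; 0.55 0 0 0 0 0 0; 0.55 5 -1 22 0 0 0; 0.55 6 -2 22 0 0 0; 0 -19 5 5 0 0 0; 0 -19 5 5 0 0 0; 0 0 0 0 0 0 0' && python3 -m jog '0 0 0 0 0 0 0; 0 0 0 0 0 0 0; 0 -5 1 -22 0 0 0; 0 -6 1 -21 0 0 0; 0 0 0 0 0 0 0'
python3 - <<'E'
from meas import *
p,d=r.snapshot("side"); cv2.imwrite("pics/s5.png",cv2.resize(p[100:180,200:360,::-1],(640,320)))
E
```

```text
clock: 41.38
eef_pos: [0.4246, -0.2254, 0.1368]
eef_rot: [-0.096, 0.781, 0.612, -0.074]
wrist_force: [0.2, 0.0, -0.2]
grip_width: 0.0253
finger_force: 0.0
clock: 42.0
eef_pos: [0.4129, -0.2228, 0.0916]
eef_rot: [-0.099, 0.781, 0.612, -0.075]
wrist_force: [0.3, 0.0, 0.8]
grip_width: 0.0008
finger_force: 0.0
```

View pics/s5.png

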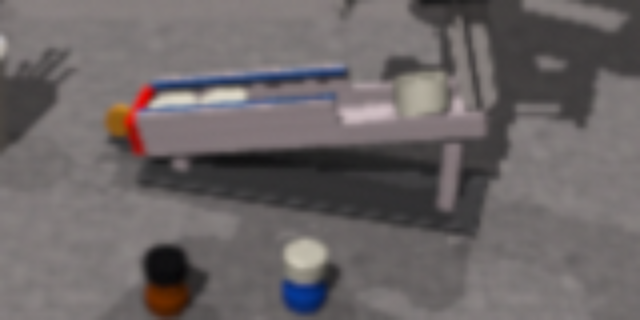

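The third plinth at (421,93) looks different from the second, maybe tilted. Checking its shape.

Run:
```python
from meas import *
np.set_printoptions(precision=4,suppress=True)
O=np.array([.648,-.281,.024]);xc=np.array([.941,-.235,-.242]);n_=np.array([.235,-.0585,.970]);yc=np.cross(n_,xc)
for n in("side","top"):
    p,d=r.snapshot(n); P=cloud(n,d); Q=np.stack([(P-O)@a for a in(xc,yc,n_)],-1)
    m=(Q[...,0]<-.175)&(Q[...,0]>-.245)&(abs(Q[...,1])<.0205)&(Q[...,2]>.004)&(Q[...,2]<.06); q=Q[m]
    q=q[np.argsort(q[:,0])]; print(n,len(q)); print((q[::max(1,len(q)//50)]*1000).round().astype(int).tolist())
cv2.imwrite("pics/s6.png",cv2.resize(r.snapshot("side")[0][112:137,285:325,::-1],(800,500),interpolation=cv2.INTER_CUBIC))
```

```text
side 188
[[-245, 8, 39], [-245, 4, 59], [-244, 7, 51], [-243, 6, 31], [-243, 20, 13], [-242, 5, 40], [-242, 9, 16], [-241, 7, 54], [-241, 8, 49], [-240, 6, 27], [-240, 6, 24], [-239, 6, 38], [-238, 8, 52], [-238, 7, 48], [-228, 0, 11], [-228, 7, 19], [-227, -6, 11], [-227, 9, 14], [-226, 4, 30], [-225, 2, 26], [-225, 8, 20], [-224, 10, 31], [-223, 4, 31], [-222, 9, 21], [-222, 13, 13], [-221, 14, 24], [-220, 8, 27], [-220, 15, 18], [-218, 12, 29], [-218, 11, 26], [-217, 12, 23], [-216, 12, 33], [-215, 17, 23], [-214, 18, 17], [-214, 15, 35], [-214, 11, 36], [-213, 16, 26], [-212, 17, 20], [-211, -1, 32], [-211, 13, 34], [-209, 10, 29], [-209, 20, 16], [-208, 15, 32], [-207, -17, 25], [-206, 17, 21], [-205, 15, 33], [-204, 13, 29], [-204, -19, 24], [-203, 14, 22], [-201, 13, 28], [-201, 16, 24], [-201, 19, 19], [-199, 8, 36], [-198, 9, 30], [-197, 14, 23], [-197, 20, 13], [-196, 20, 7], [-195, 8, 32], [-193, 9, 20], [-193, 12, 15], [-191, 1, 32], [-190, 4, 24], [-183, 20, 4]]
top 198
[[-245, 8, 17], [-243, 9, 29], [-242, 9, 23], [-241, 8, 27], [-240, 9, 22], [-238, 9, 27], [-229, 2, 1
[... 228 characters left out ...]
3], [-221, 10, 34], [-220, 14, 16], [-220, 15, 24], [-219, 14, 32], [-219, 20, 14], [-218, 15, 25], [-217, 13, 35], [-217, 16, 20], [-216, 7, 35], [-215, 15, 24], [-215, 19, 17], [-215, 14, 31], [-214, 7, 35], [-213, 20, 18], [-213, 18, 18], [-212, 7, 36], [-211, 17, 23], [-211, 10, 37], [-210, 15, 29], [-209, 13, 39], [-209, 15, 33], [-208, 20, 17], [-207, 18, 24], [-207, 18, 31], [-206, 16, 30], [-206, 10, 36], [-204, 18, 22], [-204, 13, 33], [-203, 14, 29], [-202, 12, 36], [-202, 17, 21], [-201, 19, 15], [-200, 16, 24], [-199, 10, 36], [-198, 16, 18], [-198, 5, 35], [-197, 20, 16], [-196, 9, 32], [-195, 5, 33], [-194, 11, 24], [-193, -2, 32], [-193, 3, 33], [-192, -4, 30], [-190, -4, 32]]
```

View pics/s6.png

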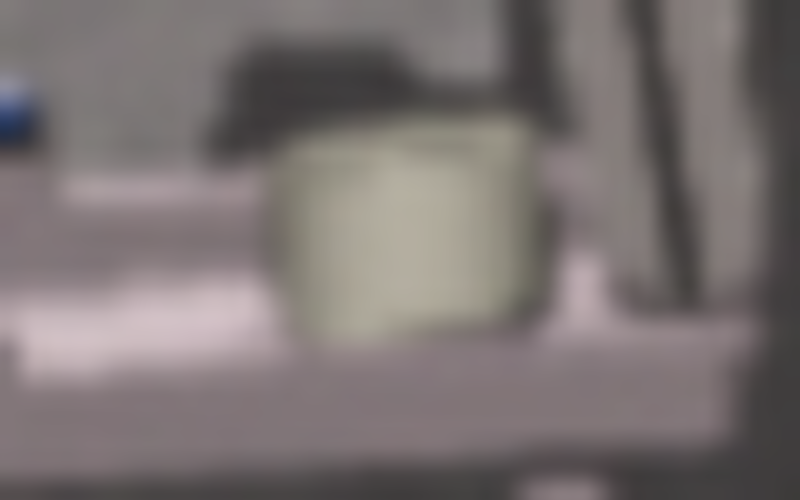

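The crop shows the disc rolled about 24° about the chute axis, with its +y edge caught on the wall at (400,330); the top face runs from h≈37 mm at y=+10 to 24 mm at y=−19. I'll regrip it, lift it and turn it level.

```bash
python3 -m jog '0 5 -1 22 0 0 0; 0.6 6 -1 22 0 0 0; 0.6 0 0 0 0 0 0; 0.6 0 0 0 0 0 0; 0.6 19 -5 -5 0 0 0; 0.6 19 -5 -5 0 0 0; 0.6 0 0 0 0 0 0; 0.6 -5 1 -21 0 0 0; 0.6 -5 2 -20 0 0 0; 0.6 0 0 0 0 0 0' 30 && python3 -m jog '0 0 0 0 0 0 0; 0 0 0 0 0 0 0; 0 0 0 0 0 0 0; 0 0 0 0 0 0 0'
```

```text
clock: 43.45
eef_pos: [0.4508, -0.2315, 0.0847]
eef_rot: [-0.099, 0.781, 0.612, -0.076]
wrist_force: [0.4, -0.2, 0.7]
grip_width: 0.0562
finger_force: 0.0
clock: 43.95
eef_pos: [0.4536, -0.233, 0.0875]
eef_rot: [-0.096, 0.781, 0.612, -0.074]
wrist_force: [1.1, -1.4, 3.3]
grip_width: 0.039
finger_force: 30.0
```

```bash
python3 -m jog '0 5 -1 20 0 0 0; 0 5 -1 20 0 0 0; 0 0 0 0 -0.132 0.033 0.034; 0 0 0 0 -0.132 0.033 0.034; 0 0 0 0 -0.132 0.033 0.034; 0 0 0 0 0 0 0;0 0 0 0 0 0 0'
cat > disc.py <<'E'
from meas import *
from scipy.spatial.transform import Rotation as R
O=np.array([.648,-.281,.024]);xc=np.array([.941,-.235,-.242]);n_=np.array([.235,-.0585,.970]);yc=np.cross(n_,xc)
s=r.read_state(); print("tcp chute mm",[round(1000*float((s["eef_pos"]-O)@a),1) for a in(xc,yc,n_)])
p,d=r.snapshot("side"); P=cloud("side",d); Q=np.stack([(P-O)@a for a in(xc,yc,n_)],-1)*1000
V=p.astype(int); w=(V.max(-1)-V.min(-1)<35)&(V.min(-1)>110)
m=w&(Q[...,0]<-165)&(Q[...,0]>-255)&(abs(Q[...,1])<32)&(Q[...,2]>17)&(Q[...,2]<95); q=Q[m]; q=q[np.argsort(q[:,1])]
print(len(q),q[::max(1,len(q)//40)].round().astype(int).tolist())
x,y=px("side",O-.21*xc+.03*n_).astype(int)
cv2.imwrite("pics/s7.png",cv2.resize(p[y-25:y+20,x-35:x+30,::-1],(780,540),interpolation=cv2.INTER_CUBIC))
E
python3 disc.py
```

```text
clock: 44.82
eef_pos: [0.4631, -0.2349, 0.1266]
eef_rot: [0.032, 0.748, 0.619, -0.236]
wrist_force: [0.2, -0.2, -0.7]
grip_width: 0.0389
finger_force: 30.0
tcp chute mm [-209.7, -0.1, 53.4]
80 [[-217, -2, 70], [-215, 1, 72], [-201, 3, 71], [-204, 3, 71], [-221, 4, 70], [-219, 7, 72], [-205, 8, 71], [-216, 9, 70], [-222, 10, 70], [-208, 11, 69], [-197, 13, 68], [-211, 14, 70], [-203, 14, 72], [-220, 15, 55], [-203, 16, 69], [-217, 16, 52], [-214, 17, 53], [-217, 17, 66], [-209, 18, 70], [-197, 18, 68], [-204, 18, 58], [-219, 18, 60], [-214, 19, 67], [-213, 19, 57], [-217, 19, 51], [-213, 19, 61], [-218, 19, 57], [-207, 20, 58], [-215, 20, 71], [-204, 20, 56], [-206, 20, 65], [-213, 20, 55], [-212, 21, 68], [-214, 21, 49], [-212, 21, 52], [-203, 21, 66], [-207, 21, 53], [-215, 21, 52], [-212, 21, 49], [-209, 22, 63]]
```

View pics/s7.png

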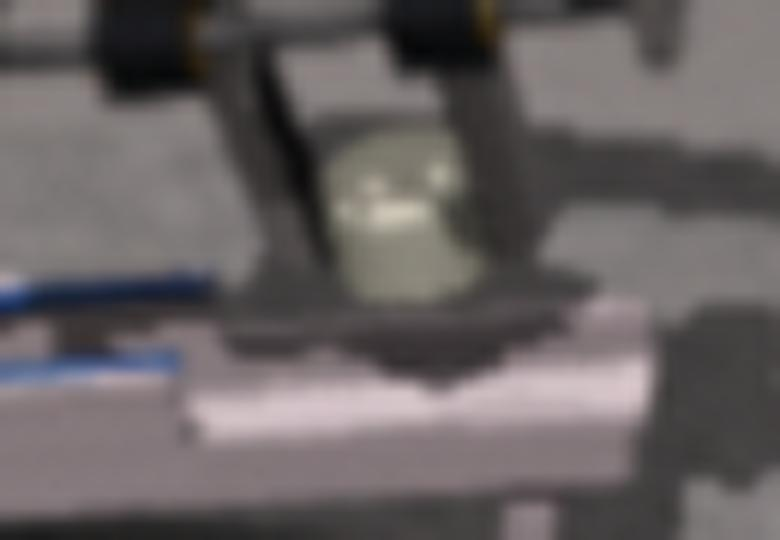

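The disc is now level (top at h≈71 mm throughout, side face vertical). Shifting −2.5 mm across and lowering.

```bash
python3 -m jog '0 -0.5 -2.5 0 0 0 0; 0 -4 1 -16 0 0 0; 0 -4 1 -15 0 0 0; 0 -1 0 -5 0 0 0; 0 0 0 0 0 0 0; 0 0 0 0 0 0 0'; python3 -m jog '0 -0.5 0 -2 0 0 0; 0 0 0 0 0 0 0; 0 0 0 0 0 0 0';  python3 -m jog '0 -0.5 0 -2 0 0 0; 0 0 0 0 0 0 0; 0 0 0 0 0 0 0'
```

```text
clock: 45.62
eef_pos: [0.4539, -0.2352, 0.0909]
eef_rot: [0.033, 0.748, 0.619, -0.236]
wrist_force: [-0.3, 0.1, 0.5]
grip_width: 0.0394
finger_force: 30.0
clock: 46.0
eef_pos: [0.4531, -0.2351, 0.0886]
eef_rot: [0.033, 0.748, 0.619, -0.236]
wrist_force: [-0.8, 0.4, -0.2]
grip_width: 0.0398
finger_force: 30.0
clock: 46.38
eef_pos: [0.4525, -0.2351, 0.0865]
eef_rot: [0.033, 0.748, 0.619, -0.237]
wrist_force: [-0.2, 0.5, -0.2]
grip_width: 0.0393
finger_force: 30.0
```

```bash
python3 -m jog '0 -0.5 0 -2 0 0 0; 0 0 0 0 0 0 0; 0 0 0 0 0 0 0';  python3 -m jog '0 -0.5 0 -2 0 0 0; 0 0 0 0 0 0 0; 0 0 0 0 0 0 0'; python3 -m jog '0 0 0 -1 0 0 0; 0 0 0 0 0 0 0; 0 0 0 0 0 0 0'; python3 disc.py
```

```text
clock: 46.75
eef_pos: [0.452, -0.2351, 0.0844]
eef_rot: [0.033, 0.748, 0.619, -0.237]
wrist_force: [-0.3, 0.4, 0.1]
grip_width: 0.0393
finger_force: 30.0
clock: 47.12
eef_pos: [0.4515, -0.2351, 0.0825]
eef_rot: [0.033, 0.748, 0.619, -0.237]
wrist_force: [0.6, 0.3, -0.0]
grip_width: 0.0396
finger_force: 30.0
clock: 47.5
eef_pos: [0.4515, -0.2352, 0.0822]
eef_rot: [0.033, 0.748, 0.619, -0.237]
wrist_force: [-1.2, 0.2, 5.6]
grip_width: 0.0393
finger_force: 30.0
tcp chute mm [-209.8, -3.2, 7.6]
52 [[-213, -16, 23], [-208, -14, 24], [-211, -12, 25], [-206, -8, 24], [-214, -8, 24], [-209, -7, 25], [-212, -6, 25], [-218, -5, 26], [-215, -4, 23], [-198, -4, 25], [-209, -3, 24], [-207, -3, 24], [-204, -2, 25], [-213, -1, 25], [-219, 1, 26], [-201, 2, 24], [-204, 2, 24], [-217, 4, 25], [-214, 4, 25], [-208, 4, 26], [-211, 6, 26], [-220, 6, 26], [-219, 7, 23], [-208, 7, 24], [-211, 8, 25], [-206, 9, 26], [-218, 10, 25], [-203, 10, 23], [-211, 11, 23], [-215, 11, 26], [-214, 11, 23], [-197, 12, 21], [-209, 12, 24], [-200, 13, 25], [-218, 13, 24], [-200, 13, 19], [-207, 14, 25], [-217, 15, 18], [-214, 15, 19], [-212, 15, 22], [-206, 16, 23], [-206, 17, 20], [-203, 17, 21], [-215, 17, 23], [-204, 17, 24], [-218, 18, 23], [-209, 18, 17], [-201, 18, 25], [-206, 18, 18], [-210, 19, 25], [-212, 19, 21], [-211, 23, 24]]
```

Seated flat, with the top at h = 24–25 mm everywhere. Releasing and getting behind it.

```bash
python3 -m jog '0.55 0 0 0 0 0 0; 0.55 0 0 0 0 0 0; 0.55 0 0 0 0 0 0; 0.55 5 -1 22 0 0 0; 0.55 6 0 22 0 0 0; 0 -19 6 5 0.132 -0.033 -0.034; 0 -19 6 5 0.132 -0.033 -0.034; 0 0 0 0 0.132 -0.033 -0.034; 0 0 0 0 0 0 0; 0 0 0 0 0 0 0' 20 && python3 -m jog '0 -5 1 -22 0 0 0; 0 -6 1 -22 0 0 0; 0 0 0 0 0 0 0; 0 0 0 0 0 0 0' && python3 disc.py | cut -c1-500
```

```text
clock: 48.8
eef_pos: [0.4244, -0.2238, 0.135]
eef_rot: [-0.096, 0.781, 0.612, -0.075]
wrist_force: [0.3, 0.3, -0.5]
grip_width: 0.0052
finger_force: 0.0
clock: 49.3
eef_pos: [0.4143, -0.2215, 0.0921]
eef_rot: [-0.096, 0.781, 0.613, -0.075]
wrist_force: [-0.4, 0.3, 0.3]
grip_width: 0.0004
finger_force: 0.0
tcp chute mm [-250.4, 1.1, 7.6]
162 [[-203, -22, 23], [-216, -18, 24], [-216, -15, 23], [-222, -13, 24], [-214, -11, 26], [-203, -9, 25], [-212, -7, 25], [-226, -6, 24], [-192, -4, 25], [-195, -3, 26], [-221, -1, 24], [-192, 0, 24], [-198, 1, 24], [-190, 3, 23], [-222, 5, 25], [-214, 7, 23], [-244, 8, 70], [-226, 8, 24], [-238, 8, 52], [-254, 9, 60], [-244, 9, 32], [-243, 9, 65], [-239, 9, 36], [-246, 10, 26], [-197, 10, 23], [-245, 10, 36], [-208, 10, 23], [-240, 10, 20], [-244, 10, 46], [-244, 11, 30], [-255, 11, 26], [-223,
```

```bash
python3 -m jog '0 0 -1.5 0 0 0 0; 0 19 -5 -5 0 0 0; 0 19 -5 -5 0 0 0; 0 19 -5 -5 0 0 0; 0 19 -4 -5 0 0 0; 0 18 -4 -5 0 0 0; 0 9 -2 -2 0 0 0; 0 5 -1 -1 0 0 0; 0 0 0 0 0 0 0' && python3 -m jog '0 4 -1 -1 0 0 0; 0 3 -1 -1 0 0 0; 0 2 -0.5 -0.5 0 0 0; 0 0 0 0 0 0 0'
```

```text
clock: 50.48
eef_pos: [0.5216, -0.2497, 0.0637]
eef_rot: [-0.096, 0.781, 0.612, -0.075]
wrist_force: [0.2, -0.1, 0.8]
grip_width: 0.0004
finger_force: 0.0
clock: 50.98
eef_pos: [0.5286, -0.2517, 0.0618]
eef_rot: [-0.098, 0.781, 0.612, -0.076]
wrist_force: [-5.3, 2.3, 4.8]
grip_width: 0.0005
finger_force: 3.4
```

Contact where expected: 0.5286, another 38 mm in x behind the last. Retracting and doing the final check.

```bash
python3 -m jog '0 -7 1 2 0 0 0; 0 8 -2 34 0 0 0; 0 8 -2 34 0 0 0; 0 -30 10 20 0 0 0; 0 -50 10 20 0 0 0; 0 -50 20 20 0 0 0; 0 -50 30 10 0 0 0; 0 -40 30 0 0 0 0; 0 0 0 0 0 0 0;0 0 0 0 0 0 0'
python3 - <<'E'
from meas import *
O=np.array([.648,-.281,.024]);xc=np.array([.941,-.235,-.242]);n_=np.array([.235,-.0585,.970]);yc=np.cross(n_,xc)
p,d=r.snapshot("top"); b,_=r.snapshot("side")
P=cloud("top",d);Q=np.stack([(P-O)@a for a in(xc,yc,n_)],-1)*1000
for y0 in(-6,0,6):
    m=(abs(Q[...,1]-y0)<2.5)&(Q[...,0]>-165)&(Q[...,0]<5)&(Q[...,2]>-5)&(Q[...,2]<40); q=Q[m]; q=q[np.argsort(q[:,0])]; print(q[::2,[0,2]].round().astype(int).tolist())
cv2.imwrite("pics/fin.png",np.hstack([cv2.resize(p[120:320,70:450,::-1],(475,250)),cv2.resize(b[90:340,190:390,::-1],(200,250))]))
E
```

```text
clock: 52.22
eef_pos: [0.3201, -0.1554, 0.2012]
eef_rot: [-0.095, 0.781, 0.612, -0.074]
wrist_force: [0.7, -0.4, 0.4]
grip_width: 0.0005
finger_force: 0.0
[[-163, 0], [-161, 1], [-158, 2], [-156, 2], [-154, 1], [-151, 0], [-148, 1], [-145, -1], [-144, 3], [-141, 0], [-138, -1], [-136, -1], [-134, 2], [-132, 2], [-128, 0], [-126, 4], [-122, 0], [-119, 1], [-117, 1], [-116, 19], [-115, 25], [-115, 23], [-114, 10], [-113, 26], [-112, 24], [-110, 24], [-107, 24], [-105, 26], [-102, 25], [-100, 26], [-98, 26], [-95, 25], [-92, 23], [-90, 25], [-88, 25], [-85, 25], [-82, 26], [-82, 28], [-78, 25], [-76, 26], [-75, 25], [-70, 26], [-67, 24], [-64, 24], [-62, 24], [-58, 22], [-56, 23], [-54, 24], [-52, 25], [-50, 25], [-47, 24], [-44, 25], [-43, 26], [-40, 25], [-37, 26], [-35, 24], [-33, 23], [-30, 24], [-28, 24], [-27, 22], [-24, 26], [-22, 24], [-21, 27], [-18, 26], [-13, 22], [-13, 25], [-8, 24], [-5, 23], [-3, 24], [3, 23], [4, 26], [4, 30]]
[[-164, -1], [-163, 2], [-160, 2], [-159, 1], [-157, -1], [-155, 1], [-153, 2], [-150, 1], [-147, 1], [-145, -1], [-143, 2], [-141, 1], [-138, 0], 
[... 831 characters left out ...]
54, 3], [-151, 0], [-150, 2], [-147, 2], [-144, 1], [-142, 0], [-139, 0], [-116, 26], [-115, 12], [-114, 20], [-113, 24], [-111, 27], [-109, 25], [-107, 23], [-106, 25], [-103, 25], [-101, 26], [-98, 24], [-98, 25], [-95, 25], [-93, 24], [-92, 24], [-90, 25], [-87, 22], [-85, 24], [-82, 23], [-79, 23], [-74, 16], [-73, 13], [-73, 24], [-71, 25], [-70, 26], [-65, 24], [-63, 25], [-61, 27], [-60, 26], [-56, 23], [-54, 23], [-52, 25], [-49, 24], [-46, 24], [-44, 25], [-41, 23], [-35, 15], [-35, 22], [-34, 20], [-33, 25], [-31, 23], [-29, 26], [-28, 25], [-25, 24], [-23, 24], [-20, 25], [-17, 24], [-16, 26], [-12, 25], [-10, 25], [-7, 24], [-5, 27], [-4, 26], [-1, 24], [2, 23], [3, 28], [4, 31]]
```

View pics/fin.png

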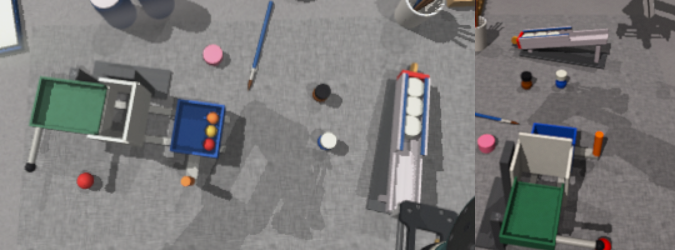

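The three plinths lie flat in one row against the red stop at (412,105). The beads are in the drawn-out box at (211,130), the tray is level, and the pots and brush are where they were.

```bash
python3 -c "
from workcell import r
print(r.sign_off())"
```

```text
the job is handed in; nothing more can be done
None
```

The batch is changed over and handed in at about 52 s: all three beads are in the fully drawn-out box, the tray is back down, and the three plinths rest flat in one row against the red stop (the third tilted while loading and was re-seated), with the pots and brush untouched.

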